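Cap a gift jar in the capping nest until it clicks

TASK

Stand the square ceramic jar in the capping nest, pressing it gently past the sprung rollers until it is fully home, bearing on the rubber pad, without ramming it down. Then screw its cap clockwise until the ratchet clicks: one click is enough, two at the most; leave the cap tight and the jar still firmly down on the pad, and do not disturb the other goods.

Things in the scene. Friction and masses are not known exactly. Their poses are not given: they have to be found in the camera images.
- jar: the only square jar: glazed white ceramic with a brown band, 64 x 64 mm and 84 mm high, about 0.45 kg with its black cap (0.33 to 0.54); origin at the centre of its underside, x and y along its sides, z up. The cap is on, but loose, and may be used to lift and carry the jar.
- cap_grip (a point): grip point of the jar's black cap, in the upright bar across the cap's top: bar 54 mm long, 16 mm thick, rising 30 mm above the cap's disc. The point lies on the cap's (and jar's) axis, 21 mm above the disc's top and 9 mm below the bar's top; x along the bar, z up. It is 123 mm above the jar's underside when the cap is tight.
- cap_disc (a point): centre of the top of the cap's ribbed disc (58 mm across, 16 mm high). Tightens clockwise seen from above. Starts 0.3 to 1.3 rad short of tight (not measured: feel it), sinks 1 mm per rad. The thread drags with up to 0.10 N m; at its end the torque climbs to 0.25 to 0.45 N m, then the cap clicks: it jumps on a notch and the torque falls away. The thread stays where it is left.
- cap (a joint): how far the cap's outer shell has slipped clockwise over the threaded ring inside it, rad: 0 at the start and while the thread is still turning (up to 0.05 when wound up); one click is 0.449 rad, each notch holds the shell.
- nest: capping nest, fixed: aluminium plate 140 (x) x 120 (y) x 6 mm with a square open-topped pocket in its middle, 68 x 68 mm inside, that keeps the jar from turning; walls 12 mm thick, tops 38 mm above the counter, grey lead-in lips lean outward above them to about 50 mm. Origin at the centre of the underside, x and y along the pocket's sides. Any of the jar's four ways round fits.
- nest_rim (a point): centre of the pocket level with its wall tops, 38 mm above the counter; axes as the nest's. In the two y walls sit steel rollers on springs (24 mm across, axes 10 mm below this level) that stand 2 mm into the jar's way on each side: the jar meets them with its underside about 3 mm below this level and must be pushed past with 12 to 15 N; they then drag on it with 7 to 10 N, more than its weight.
- nest_pad: black rubber pad, 60 x 60 mm, in the pocket. It is packed up to suit the batch: its top lies 16 to 28 mm below the wall tops (not measured; this origin is only the fixed floor beneath, 6 mm above the counter). The jar is home when its underside bears on the pad, which gives 1 mm per 7 N for 2 mm, then is hard. A jar left short hangs on the rollers.
- round_jar: round amber glass jar, 62 mm across, 85 mm high, flat steel lid; a bystander, origin at the centre of its underside
- liqueur: amber glass bottle, 54 mm across, 170 mm high; a bystander, origin at the centre of its underside
- gift_box: striped brown and cream gift box, 100 x 170 x 34 mm; a bystander, origin at the centre of its underside
- truffle_tin: round brass-coloured tin, 99 mm across, 47 mm high; a bystander, origin at the centre of its underside
- praline_box: cream carton with a brown band, 90 x 65 x 28 mm; a bystander, origin at the centre of its underside
- heart_box: dark brown heart-shaped box, about 110 x 130 mm, 30 mm high; a bystander, origin at the centre of its underside
- scoop: steel spoon with a handle, about 160 mm long, lying flat; a bystander, origin at the centre of its underside
There are look-alikes about, which are no part of the job. What is shaped like the jar but turquoise is not meant.

How it is judged:
On the way, in this order (a step that is already met when the one before it is completed fails the run):
1. the jar is fully home in the nest, its cap not yet clicked (z of jar in the frame of nest_rim below -0.0135 m and horizontal distance between jar and nest_rim below 0.005 m and angle between jar's own z axis and vertical below 0.06 rad and contact force between jar and nest_pad above 0.5 N and value of joint cap below 0.2 rad), for 0.2 s.
2. the cap has clicked at least once with the jar still home in the nest (z of jar in the frame of nest_rim below -0.0135 m and horizontal distance between jar and nest_rim below 0.005 m and angle between jar's own z axis and vertical below 0.06 rad and value of joint cap above 0.4 rad), for 0.2 s.
At the end, for the whole second after the job is handed in: The jar rests in the nest, bearing on the pad (over 0.5 N), its underside 13.5 mm or more below the wall tops, centred within 5 mm, upright within 0.06 rad; the cap has clicked once or twice (slip 0.40 to 1.10 rad) and is screwed down (grip point under 123.7 mm above the jar's underside) (all of step 2 and contact force between jar and nest_pad above 0.5 N and value of joint cap below 1.1 rad and z of cap_grip in the frame of jar below 0.1237 m and linear speed of jar below 0.01 m/s); the robot touches nothing.
It fails at once if the jar is pressed on the rubber pad with more than 40 N (contact force between jar and nest_pad above 40 N).
It fails at once if the cap is clicked more than twice (value of joint cap above 1.1 rad).
It fails at once if the jar is tipped by more than 0.5 rad (angle between jar's own z axis and vertical above 0.5 rad).
It fails at once if another article is moved by more than 30 mm (distance of any of round_jar, liqueur, gift_box, truffle_tin, praline_box, heart_box, scoop from where it was at the start of the episode above 0.03 m).
It also fails if it takes over 72 s, if anything falls off the work surface, if the arm or the gripper's body presses on something with over 40 N, if the wrist force passes 120 N, or if a joint passes its speed limit or range.

ROBOT

A 6-joint arm with a two-finger parallel gripper is mounted at the origin on the work surface. World frame = base frame: x ahead of the robot, y to its left, z up, the work surface at z = 0. Lengths are in m, angles in rad, forces in N, time in s.
With the tool pointing down it reaches from about 0.325 to 0.9 m from the base axis. Payload 6.1 kg.
Tool frame: the origin (TCP) lies at the very end of the fingers, on their centre line; the grasp point (between the pads) lies 19 mm behind it; z points along the fingers, y is the direction in which the jaws open and shut (so a half turn about z gives the same grasp; the last joint's range is limited). The gripper opens to 85 mm and grips with 20 to 120 N. Pads are 22 mm wide; open, the fingers measure 114 mm over their backs; the gripper's body (76 mm by 85 mm) begins 54 mm behind the grasp point. The pads swing forward as they close: fully open they stand 13 mm farther back than shut.
Start: joints at [1.151, 0.22, 1.526, -0, 1.395, -0.126], TCP at [0.181, 0.598, 0.231] pointing down, gripper open.
Joint ranges: [-2.98, 2.98], [-0.91, 2.08], [0.09, 2.57], [-1.24, 4.39], [0.2, 2.65], [-2.68, 2.68]. Speed limits (rad/s): [2.57, 2.57, 3.01, 3.14, 3.14, 3.14].

INTERFACE

Orientations are given as a unit quaternion [x, y, z, w].
In Python, from cell import manip gives the robot as it stands. The module is installed in compiled form; this text tells all that it offers.
- The arm moves only by the shell command python3 -m inch 'ROWS' [OPENING] [FORCE]. ROWS is JSON, a list of rows, each an object of numbers: "dx", "dy", "dz": the shift along the tool's x, y, z in units of 30 mm (1.0 is 30 mm); "turn": the turn about the tool's z in units of 5 degrees (1.0 is 5 degrees). In form: [{"dx": .., "dy": .., "dz": .., "turn": ..}, ...]. A call has 1 to 8 rows; each row shifts and turns the commanded pose from where the row before left it, along the tool's axes as they then stand; what a row does not reach is not made up. A row lasts 1/10 s, in which the tool goes at most 50 mm and 8.59 degrees, less where a joint would pass 70% of its speed; a pose out of reach is approached as far as the arm can. A call is refused whole if a number of a shift passes 1 or a number of a turn 1, either way. A call with a gripper value outside its range is refused whole. OPENING is the opening in per cent of the stroke, from 0 (shut) to 100 (fully open), set as the call begins (- or left out, the last holds). The fingers move at their own pace and stop on an object; FORCE is the grip in N (left out, the last holds). Time passes only in rows, so rows that do not move let the fingers close. It gives the time, the measured TCP pose, the force and the opening at its end, in the units of the state.
- manip.get_obs(): the state, without advancing time (a new reading comes with each control period).
- manip.grab_frame(name): name is "scene" or "top"; returns the picture (400x640x3 uint8, blue, green, red); there is no depth.
- manip.get_calibration(name): a dict with "fx", "fy", "cx", "cy" (pixels), "dist" ([k1, k2, p1, p2, k3] as OpenCV has them; the pictures are not rectified), "R" (3x3) and "t" (3): a world point X has camera coordinates R X + t. Camera axes: x right, y down, z forward; pixel columns grow to the right and rows downward; lengths in m; the calibration is good to about 2 mm. A picture is of the moment at which its call begins. get_calibration takes no time and is no camera call.
- manip.close_job(): hands the job in, once; it reports no verdict.
The state is a dict: "t": time; "joint_positions": joint angles; "joint_velocities": joint speeds; "joint_efforts": joint torques, N m; "tcp_pos": TCP position; "eef_rot": TCP orientation; "force": force on the tool from outside, world axes, zero at the start; "moment": the same for the moment, N m; "width": finger opening in m.
Only numpy, scipy, OpenCV 4.12 (cv2) and the standard library are available. Lean on these libraries where they do the work, as an engineer would, in place of code of your own. Each camera call takes 0.05 s, during which the arm holds its last target. There are 200 camera calls.

## Working session

There is one attempt and no reset: what is moved stays moved. The work goes in short steps, Python scripts to look and compute and a shell command to move; the robot and the scene stay as the last step left them, time stands still between calls to the robot, and variables do not carry over. Pictures are saved under pics/ and viewed, about 8 in all and at most 12, crops included, and the job is handed in when it is done.

```bash
mkdir -p pics && python3 - <<'E'
from cell import manip
import cv2,numpy as np
o=manip.get_obs();print({k:np.round(v,3).tolist() for k,v in o.items()})
for n in("scene","top"):
    im=manip.grab_frame(n);cv2.imwrite(f"pics/{n}0.png",im)
    c=manip.get_calibration(n);print(n,{k:np.round(v,4).tolist() for k,v in c.items()})
E
```

```text
{'t': 0.0, 'joint_positions': [1.151, 0.221, 1.528, -0.0, 1.395, -0.126], 'joint_velocities': [0.002, -0.0, -0.0, -0.0, -0.0, -0.001], 'joint_efforts': [-0.0, -49.689, -38.939, -0.0, 0.011, -0.0], 'tcp_pos': [0.181, 0.598, 0.23], 'eef_rot': [0.146, 0.989, -0.001, -0.0], 'force': [-0.095, 0.149, -0.032], 'moment': [-0.012, -0.032, 0.013], 'width': 0.085}
scene {'fx': 450.4712, 'fy': 450.4712, 'cx': 320.0974, 'cy': 194.7839, 'dist': [-0.0132, 0.0, 0.0, 0.0, 0.0], 'R': [[-0.7505, 0.6609, 0.0039], [0.5087, 0.5815, -0.6349], [-0.4219, -0.4745, -0.7726]], 't': [0.4139, -0.2023, 1.5238]}
top {'fx': 421.1438, 'fy': 421.1438, 'cx': 315.1084, 'cy': 196.1719, 'dist': [-0.0658, 0.0, 0.0, 0.0, 0.0], 'R': [[-0.0237, -0.9997, -0.0051], [-0.998, 0.024, -0.0593], [0.0594, 0.0037, -0.9982]], 't': [0.021, 0.5623, 1.3062]}
```

View pics/scene0.png

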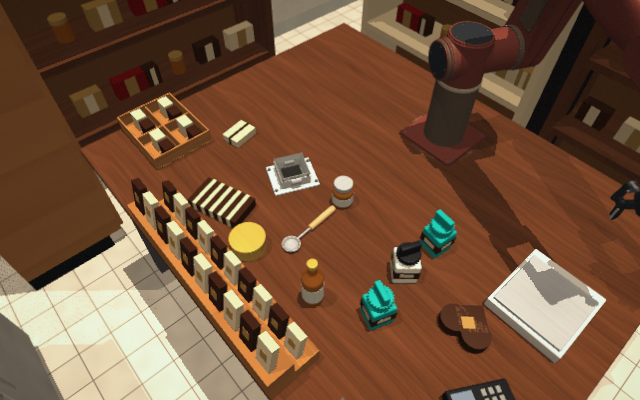

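View pics/top0.png

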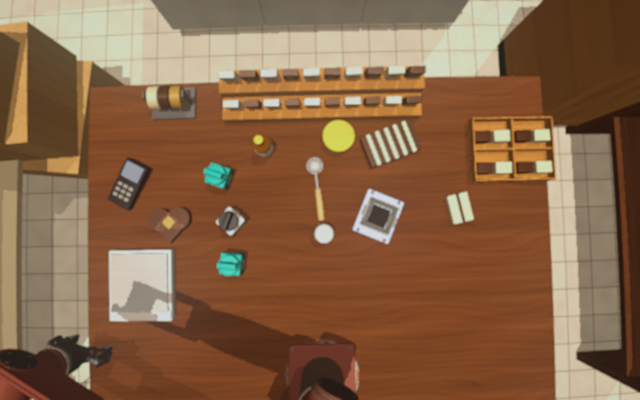

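Square jar candidates: turquoise at top (217,175) and (231,264), white with a brown band and black cap at top (231,221) / scene (406,262). The white one fits the description. The nest is at top (379,215) / scene (292,172). I'll confirm with one enlarged crop.

```bash
python3 - <<'E'
import cv2,numpy as np
t=cv2.imread("pics/top0.png");s=cv2.imread("pics/scene0.png")
f=lambda im,x,y,w,h,k:cv2.resize(im[y:y+h,x:x+w],None,fx=k,fy=k,interpolation=cv2.INTER_CUBIC)
a=f(t,205,200,50,40,8);b=f(t,350,185,60,60*4//5-8,400/60)
b=f(t,350,187,60,56,400/60)
c=f(s,380,230,50,60,8)[:480,:400];d=f(s,262,145,60,56,400/60)
pad=lambda x:cv2.copyMakeBorder(x,0,max(0,300-x.shape[0]),0,max(0,400-x.shape[1]),0)
sc=lambda x:pad(cv2.resize(x,None,fx=min(400/x.shape[1],300/x.shape[0]),fy=min(400/x.shape[1],300/x.shape[0]))) [:300,:400]
cv2.imwrite("pics/crop1.png",np.vstack([np.hstack([sc(a),sc(b)]),np.hstack([sc(c),sc(d)])]))
E
```

```text
(no output)
```

View pics/crop1.png

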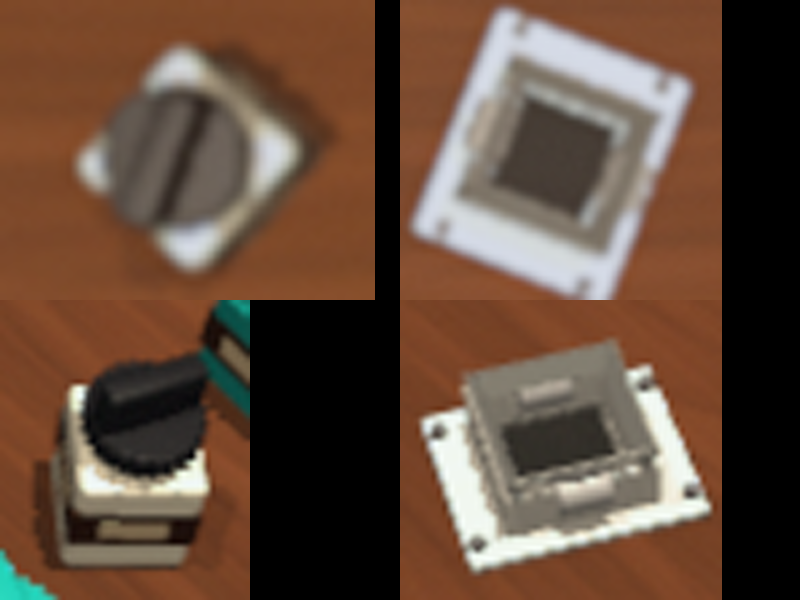

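White square jar with brown band confirmed at top (231,221), with its cap bar running steeply. The nest pocket is centred near top (379,216), with rollers in the walls at left and right in the picture. Next I measure.

```bash
cat > h.py <<'E'
import cv2,numpy as np
from cell import manip
C={n:manip.get_calibration(n) for n in("scene","top")}
def ray(n,p):
    c=C[n];K=np.array([[c["fx"],0,c["cx"]],[0,c["fy"],c["cy"]],[0,0,1]])
    u=cv2.undistortPoints(np.array(p,float).reshape(-1,1,2),K,np.array(c["dist"])).reshape(-1,2)
    R=np.array(c["R"]);t=np.array(c["t"]);return -R.T@t,np.c_[u,np.ones(len(u))]@R
def plane(n,p,z):
    o,d=ray(n,p);return o+d*((z-o[2])/d[:,2])[:,None]
def proj(n,X):
    c=C[n];K=np.array([[c["fx"],0,c["cx"]],[0,c["fy"],c["cy"]],[0,0,1]])
    return cv2.projectPoints(np.array(X,float).reshape(-1,1,3),cv2.Rodrigues(np.array(c["R"]))[0],np.array(c["t"]),K,np.array(c["dist"]))[0].reshape(-1,2)
def blob(mask,x0,y0,x1,y1):
    m=np.zeros_like(mask);m[y0:y1,x0:x1]=mask[y0:y1,x0:x1]
    cs=cv2.findContours(m,cv2.RETR_EXTERNAL,cv2.CHAIN_APPROX_NONE)[0];return max(cs,key=cv2.contourArea)
def rect(P):  # min area rect of ground points -> centre, size mm, angle deg
    r=cv2.minAreaRect((P[:,:2]*1000).astype(np.float32));return np.round(r[0],1),np.round(r[1],1),round(r[2],1)
E
python3 - <<'E'
from h import *
t=cv2.imread("pics/top0.png");s=cv2.imread("pics/scene0.png")
ht=cv2.cvtColor(t,cv2.COLOR_BGR2HSV);hs=cv2.cvtColor(s,cv2.COLOR_BGR2HSV)
wt=cv2.inRange(ht,(0,0,150),(180,70,255));ws=cv2.inRange(hs,(0,0,170),(180,70,255))
c=blob(wt,345,180,412,250);print("plate top",rect(plane("top",c.reshape(-1,2),.006)))
c=blob(ws,260,145,325,200);print("plate scene",rect(plane("scene",c.reshape(-1,2),.006)))
c=blob(wt,208,202,248,242);print("jar top",rect(plane("top",c.reshape(-1,2),.084)))
P=plane("top",[[215.4,221.7],[229.3,206.4],[245,220],[231,236]],.083);print(np.round(P*1000,1).tolist(),P.mean(0))
# dark cap in both
kt=cv2.inRange(ht,(0,0,0),(180,110,125));c=blob(kt,214,204,246,238);(x,y),r=cv2.minEnclosingCircle(c);print("cap top",x,y,r,cv2.contourArea(c),plane("top",[[x,y]],.102),rect(plane("top",c.reshape(-1,2),.102)))
ks=cv2.inRange(s,(0,0,0),(75,75,75));c=blob(ks,390,235,425,268);x,y,w,h=cv2.boundingRect(c);print("cap scene",x,y,w,h)
# bar line from top crop, and scene crop (scale 5 px, off 380,230 ; crop row offset 300)
B=plane("top",[[205+140/7.5,200+205/7.5],[205+195/7.5,200+92/7.5]],.132);print("bar",B*1000,np.degrees(np.arctan2(*(B[1]-B[0])[1::-1])))
# pocket pad edges top view: walls outer
P=plane("top",[[350+(x-400)/5.357,187+y/5.357] for x,y in [(527,95),(618,130),(580,217),(497,180)]],.02);print("pad",P*1000,P.mean(0),rect(P))
E
```

```text
plate top (array([ 495.8, -189.4]), array([125.2, 145.3]), 66.8)
plate scene (array([ 501.5, -188.7]), array([121.9, 141.4]), 66.6)
jar top (array([493. , 231.3]), array([15. , 29.8]), 89.2)
[[489.5, 307.0, 83.0], [534.3, 264.6, 83.0], [492.6, 218.0, 83.0], [445.9, 260.7, 83.0]] [0.49057491 0.26256038 0.083     ]
cap top 227.64285278320312 220.92857360839844 10.412518501281738 279.5 [[0.49089198 0.26606691 0.102     ]] (array([490.7, 265.2]), array([56.2, 55.9]), 5.7)
cap scene 397 235 28 31
bar [[472.63786456 271.39123954 132.        ]
 [515.35008212 249.65290862 132.        ]] -26.97376299545767
pad [[ 531.23425886 -175.28129529   20.        ]
 [ 509.47813046 -227.92499083   20.        ]
 [ 459.32759234 -204.02755748   20.        ]
 [ 482.07122159 -156.20766114   20.        ]] [ 0.4955278  -0.19086038  0.02      ] (array([ 494.7, -191. ]), array([57. , 55.5]), 67.5)
```

```bash
cat >> h.py <<'E'
def need(tx,ty,tz,yaw=None):
    """turn first (units), then shift (units of 30 mm) along turned tool axes; yaw = yaw of tool y, deg"""
    o=manip.get_obs();q=o["eef_rot"];p=np.array(o["tcp_pos"])
    from scipy.spatial.transform import Rotation as Ro
    R=Ro.from_quat(q);y=R.as_matrix()[:,1];y0=np.degrees(np.arctan2(y[1],y[0]))
    tr=0 if yaw is None else (y0-yaw+180)%360-180
    R2=R*Ro.from_euler("z",tr,degrees=True)
    d=R2.inv().apply(np.array([tx,ty,tz])-p)/.03
    print("t",round(o["t"],2),"tcp",np.round(p*1000,1),"yaw_y",round(y0,2),"F",np.round(o["force"],1),"M",np.round(o["moment"],2),"w",round(o["width"]*1000,1),"q6",round(o["joint_positions"][5],2))
    print("turn",round(tr/5,2),"shift",np.round(d,2))
E
python3 -c "
from h import *
need(.491,.265,.23,63)"
```

```text
t 0.1 tcp [180.8 597.7 230.3] yaw_y 73.17 F [ 0.1 -0.3 -0.4] M [ 0.03 -0.02  0.03] w 85.3 q6 -0.13
turn 2.03 shift [-14.25  -5.19   0.02]
```

```bash
python3 -m inch '[{"turn":1},{"turn":1},{"dx":-0.9,"dy":-0.33},{"dx":-0.9,"dy":-0.33},{"dx":-0.9,"dy":-0.33},{"dx":-0.9,"dy":-0.33},{"dx":-0.9,"dy":-0.33},{"dx":-0.9,"dy":-0.33}]' 60 && python3 -m inch '[{"dx":-0.9,"dy":-0.33},{"dx":-0.9,"dy":-0.33},{"dx":-0.9,"dy":-0.33},{"dx":-0.9,"dy":-0.33},{"dx":-0.9,"dy":-0.33},{"dx":-0.9,"dy":-0.33},{"dx":-0.9,"dy":-0.33},{"dx":-0.9,"dy":-0.33}]' && python3 -c "
from h import *
need(.491,.265,.15,63)"
```

```text
invalid input
```

```bash
python3 -m inch '[{"dx":0,"dy":0,"dz":0,"turn":1},{"dx":0,"dy":0,"dz":0,"turn":1},{"dx":-0.9,"dy":-0.33,"dz":0,"turn":0},{"dx":-0.9,"dy":-0.33,"dz":0,"turn":0},{"dx":-0.9,"dy":-0.33,"dz":0,"turn":0},{"dx":-0.9,"dy":-0.33,"dz":0,"turn":0},{"dx":-0.9,"dy":-0.33,"dz":0,"turn":0},{"dx":-0.9,"dy":-0.33,"dz":0,"turn":0}]' 60 && python3 -m inch '[{"dx":-0.9,"dy":-0.33,"dz":0,"turn":0},{"dx":-0.9,"dy":-0.33,"dz":0,"turn":0},{"dx":-0.9,"dy":-0.33,"dz":0,"turn":0},{"dx":-0.9,"dy":-0.33,"dz":0,"turn":0},{"dx":-0.9,"dy":-0.33,"dz":0,"turn":0},{"dx":-0.9,"dy":-0.33,"dz":0,"turn":0},{"dx":-0.9,"dy":-0.33,"dz":0,"turn":0},{"dx":-0.9,"dy":-0.33,"dz":0,"turn":0}]' && python3 -c "
from h import *
need(.491,.265,.15,63)"
```

```text
t: 0.9
tcp_pos: [0.2992, 0.4709, 0.2308]
eef_rot: [0.232, 0.973, -0.0, -0.0]
force: [-0.2, -0.3, -0.6]
width: 0.0508
t: 1.7
tcp_pos: [0.4561, 0.3028, 0.2309]
eef_rot: [0.232, 0.973, -0.0, -0.0]
force: [0.1, -0.7, -0.1]
width: 0.051
t 1.7 tcp [456.1 302.8 230.9] yaw_y 63.17 F [ 0.1 -0.7 -0.1] M [-0.04  0.05 -0.  ] w 51.0 q6 -0.66
turn 0.03 shift [-1.61 -0.59  2.69]
```

```bash
python3 -m inch '[{"dx":-0.8,"dy":-0.3,"dz":0,"turn":0},{"dx":-0.8,"dy":-0.29,"dz":0.3,"turn":0},{"dx":0,"dy":0,"dz":0.9,"turn":0},{"dx":0,"dy":0,"dz":0.9,"turn":0},{"dx":0,"dy":0,"dz":0,"turn":0},{"dx":0,"dy":0,"dz":0,"turn":0}]' && python3 - <<'E'
from h import *
need(.491,.265,.105,63)
s=manip.grab_frame("scene");t=manip.grab_frame("top");cv2.imwrite("pics/s1.png",s);cv2.imwrite("pics/t1.png",t)
print(proj("scene",[.491,.265,.124]),proj("top",[.491,.265,.124]))
a=cv2.resize(s[205:290,365:450],(595,595),interpolation=cv2.INTER_CUBIC);cv2.imwrite("pics/c2.png",a)
E
```

```text
t: 2.3
tcp_pos: [0.4901, 0.2663, 0.168]
eef_rot: [0.232, 0.973, -0.0, -0.001]
force: [0.1, -0.8, 0.5]
width: 0.0509
t 2.3 tcp [490.1 266.3 168. ] yaw_y 63.17 F [ 0.1 -0.8  0.5] M [ 0.01 -0.03 -0.02] w 50.9 q6 -0.75
turn 0.03 shift [-0.05 -0.02  2.1 ]
[[410.95974852 245.26153108]] [[226.39571087 220.87722763]]
```

View pics/c2.png

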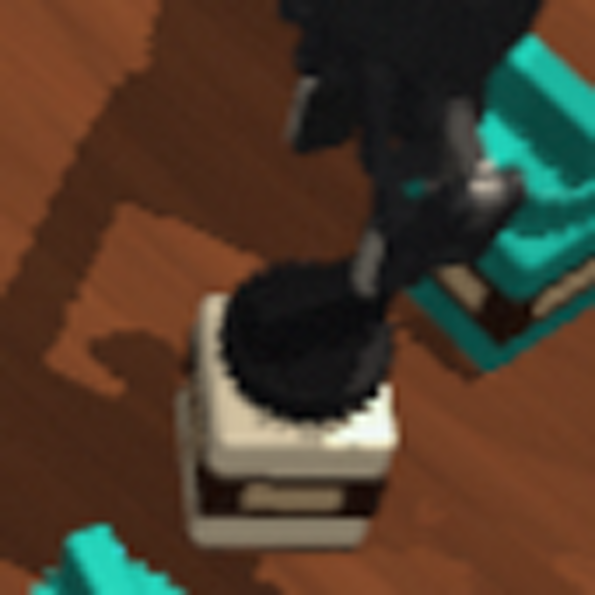

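The fingers are open above the cap, straddling the bar, with the disc centre near scene (408.7,253) and both turquoise jars clear. I check the numbers across the two views.

```bash
python3 - <<'E'
from h import *
for z in(.09,.102,.132): print(z,proj("scene",[.491,.2655,z]))
print(plane("scene",[[411.6,243.8]],.133),plane("scene",[[408.9,253]],.097))
B=plane("scene",[[380+105/5,230+83/5],[380+200/5,230+47/5]],.132);d=B[1]-B[0];print("bar yaw scene",np.degrees(np.arctan2(d[1],d[0])),np.linalg.norm(d))
s=cv2.imread("pics/scene0.png");cv2.imwrite("pics/c3.png",cv2.resize(s[230:285,385:430],(495,605)[:2],interpolation=cv2.INTER_LANCZOS4)[:600])
E
```

```text
0.09 [[408.92650389 252.87200038]]
0.102 [[409.68719143 250.27240603]]
0.132 [[411.64526102 243.57925671]]
[[0.4921804  0.26617923 0.133     ]] [[0.49546411 0.26791015 0.097     ]]
bar yaw scene 161.78699371778785 0.05299117299041247
```

View pics/c3.png

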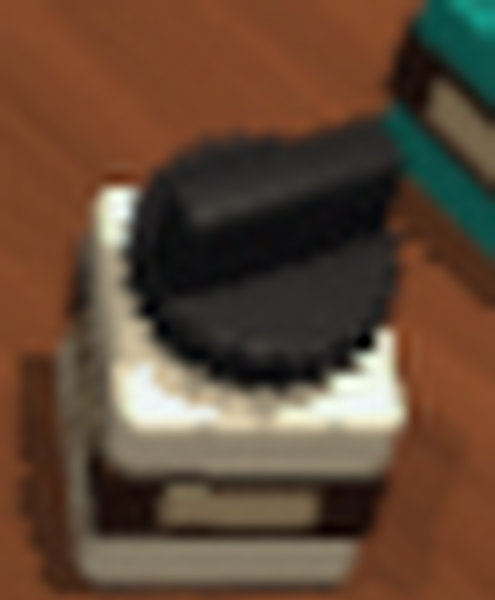

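```bash
python3 - <<'E'
from h import *
f=lambda x,y:[385+x/11,230+y/11]
def yaw(a,b,z):
    B=plane("scene",[f(*a),f(*b)],z);d=B[1]-B[0];print(np.round(B*1000,1).tolist(),np.degrees(np.arctan2(d[1],d[0]))%180,np.linalg.norm(d)*1000)
yaw((195,222),(400,165),.132);yaw((170,292),(360,237),.102);yaw((178,175),(372,120),.132)
yaw((120,430),(400,420),.082);yaw((100,190),(125,425),.082);yaw((90,580),(350,580),.002)
E
```

```text
[[521.3, 263.9, 132.0], [476.4, 283.7, 132.0]] 156.18012152458397 49.04365105531364
[[521.6, 262.6, 102.0], [478.9, 281.1, 102.0]] 156.66941531950965 46.56013030965251
[[515.0, 253.3, 132.0], [472.0, 271.9, 132.0]] 156.62079235400338 46.85541268377999
[[545.3, 273.0, 82.0], [496.5, 312.5, 82.0]] 141.02581666179913 62.795190081853846
[[502.0, 227.0, 82.0], [543.5, 272.9, 82.0]] 47.84435244366316 61.79725871604368
[[538.1, 271.4, 2.0], [492.0, 311.9, 2.0]] 138.69178505326863 61.37227691794482
```

```bash
python3 -m inch '[{"dx":-0.1,"dy":0.02,"dz":0,"turn":-0.5},{"dx":0,"dy":0,"dz":0.5,"turn":0},{"dx":0,"dy":0,"dz":0.5,"turn":0},{"dx":0,"dy":0,"dz":0.5,"turn":0},{"dx":0,"dy":0,"dz":0.4,"turn":0},{"dx":0,"dy":0,"dz":0.15,"turn":0},{"dx":0,"dy":0,"dz":0,"turn":0}]' && python3 -c "
from h import *
need(.493,.266,.105,65.7)"
```

```text
t: 3.1
tcp_pos: [0.4927, 0.2653, 0.1054]
eef_rot: [0.211, 0.978, -0.001, -0.001]
force: [0.5, 0.1, 0.5]
width: 0.0515
t 3.1 tcp [492.7 265.3 105.4] yaw_y 65.66 F [0.5 0.1 0.5] M [ 0.02 -0.02 -0.03] w 51.5 q6 -0.79
turn -0.01 shift [-0.    0.02  0.01]
```

```bash
python3 -m inch '[{"dx":0,"dy":0,"dz":0,"turn":0},{"dx":0,"dy":0,"dz":0,"turn":0},{"dx":0,"dy":0,"dz":0,"turn":0},{"dx":0,"dy":0,"dz":0,"turn":0},{"dx":0,"dy":0,"dz":0,"turn":0},{"dx":0,"dy":0,"dz":0,"turn":0},{"dx":0,"dy":0,"dz":0,"turn":0}]' 0 25 && python3 -c "
from h import *
need(.493,.266,.105,65.7)" && python3 -m inch '[{"dx":0,"dy":0,"dz":0,"turn":0},{"dx":0,"dy":0,"dz":0,"turn":0},{"dx":0,"dy":0,"dz":-0.1,"turn":0},{"dx":0,"dy":0,"dz":-0.3,"turn":0},{"dx":0,"dy":0,"dz":0,"turn":0},{"dx":0,"dy":0,"dz":0,"turn":0}]' 0 80 && python3 -c "
from h import *
need(.493,.266,.105,65.7)"
```

```text
t: 3.8
tcp_pos: [0.4941, 0.2659, 0.1075]
eef_rot: [0.211, 0.978, 0.0, 0.001]
force: [0.1, 0.1, 5.1]
width: 0.0155
t 3.8 tcp [494.1 265.9 107.5] yaw_y 65.67 F [0.1 0.1 5.1] M [ 0.08 -0.09  0.04] w 15.5 q6 -0.79
turn -0.01 shift [ 0.04 -0.01  0.08]
t: 4.4
tcp_pos: [0.4932, 0.2655, 0.1185]
eef_rot: [0.211, 0.978, -0.0, -0.0]
force: [-0.1, -0.6, -4.2]
width: 0.0146
t 4.4 tcp [493.2 265.5 118.5] yaw_y 65.67 F [-0.1 -0.6 -4.2] M [-0.   -0.04  0.  ] w 14.6 q6 -0.79
turn -0.01 shift [0.01 0.01 0.45]
```

```bash
python3 -m inch '[{"dx":0,"dy":0,"dz":-0.5,"turn":-0.5},{"dx":0,"dy":0,"dz":-0.6,"turn":-0.5},{"dx":0,"dy":0,"dz":-0.7,"turn":-0.5},{"dx":0,"dy":0,"dz":-0.7,"turn":-0.5},{"dx":0,"dy":0,"dz":-0.7,"turn":-0.5},{"dx":0,"dy":0,"dz":-0.6,"turn":-0.5},{"dx":0,"dy":0,"dz":-0.3,"turn":-0.5},{"dx":0,"dy":0,"dz":0,"turn":-0.26}]' && python3 -c "
from h import *
need(.497,-.189,.24,84.5)"
```

```text
t: 5.2
tcp_pos: [0.4941, 0.2659, 0.2431]
eef_rot: [0.048, 0.999, 0.0, 0.001]
force: [0.5, -1.1, -4.0]
width: 0.0145
t 5.2 tcp [494.1 265.9 243.1] yaw_y 84.54 F [ 0.5 -1.1 -4. ] M [ 0.06 -0.   -0.01] w 14.5 q6 -1.12
turn 0.01 shift [ -1.55 -15.08   0.09]
```

```bash
python3 -m inch '[{"dx":-0.04,"dy":-0.4,"dz":0,"turn":0},{"dx":-0.08,"dy":-0.8,"dz":0,"turn":0},{"dx":-0.1,"dy":-0.9,"dz":0,"turn":0},{"dx":-0.1,"dy":-0.9,"dz":0,"turn":0},{"dx":-0.1,"dy":-0.9,"dz":0,"turn":0},{"dx":-0.1,"dy":-0.9,"dz":0,"turn":0},{"dx":-0.1,"dy":-0.9,"dz":0,"turn":0},{"dx":-0.1,"dy":-0.9,"dz":0,"turn":0}]' >/dev/null && python3 -m inch '[{"dx":-0.1,"dy":-0.9,"dz":0,"turn":0},{"dx":-0.1,"dy":-0.9,"dz":0,"turn":0},{"dx":-0.1,"dy":-0.9,"dz":0,"turn":0},{"dx":-0.1,"dy":-0.9,"dz":0,"turn":0},{"dx":-0.1,"dy":-0.9,"dz":0,"turn":0},{"dx":-0.1,"dy":-0.9,"dz":0,"turn":0},{"dx":-0.1,"dy":-0.9,"dz":0,"turn":0},{"dx":-0.1,"dy":-0.9,"dz":0,"turn":0}]' && python3 -c "
from h import *
need(.497,-.189,.165,84.5)"
```

```text
t: 6.8
tcp_pos: [0.4975, -0.1522, 0.2401]
eef_rot: [0.049, 0.999, 0.0, -0.001]
force: [-0.0, -0.4, -5.5]
width: 0.0151
t 6.8 tcp [ 497.5 -152.2  240.1] yaw_y 84.39 F [-0.  -0.4 -5.5] M [ 0.   -0.06 -0.04] w 15.1 q6 -1.92
turn -0.02 shift [-0.11 -1.22  2.5 ]
```

```bash
python3 -m inch '[{"dx":-0.06,"dy":-0.7,"dz":0,"turn":0},{"dx":-0.05,"dy":-0.52,"dz":0.2,"turn":0},{"dx":0,"dy":0,"dz":0.7,"turn":0},{"dx":0,"dy":0,"dz":0.8,"turn":0},{"dx":0,"dy":0,"dz":0.6,"turn":0},{"dx":0,"dy":0,"dz":0.1,"turn":0},{"dx":0,"dy":0,"dz":0,"turn":0},{"dx":0,"dy":0,"dz":0,"turn":0}]'  && python3 - <<'E'
from h import *
need(.497,-.189,.165,84.5)
s=manip.grab_frame("scene");cv2.imwrite("pics/s4.png",s)
print(proj("scene",[.497,-.189,.06]))
cv2.imwrite("pics/c4.png",cv2.resize(s[130:205,250:335],(680,600),interpolation=cv2.INTER_LANCZOS4))
E
```

```text
t: 7.6
tcp_pos: [0.4992, -0.1878, 0.1706]
eef_rot: [0.048, 0.999, -0.0, 0.001]
force: [-0.4, 0.4, -4.2]
width: 0.0144
t 7.6 tcp [ 499.2 -187.8  170.6] yaw_y 84.46 F [-0.4  0.4 -4.2] M [-0.05 -0.01 -0.05] w 14.4 q6 -1.98
turn -0.01 shift [ 0.07 -0.05  0.19]
[[292.30802431 162.43293496]]
```

View pics/c4.png

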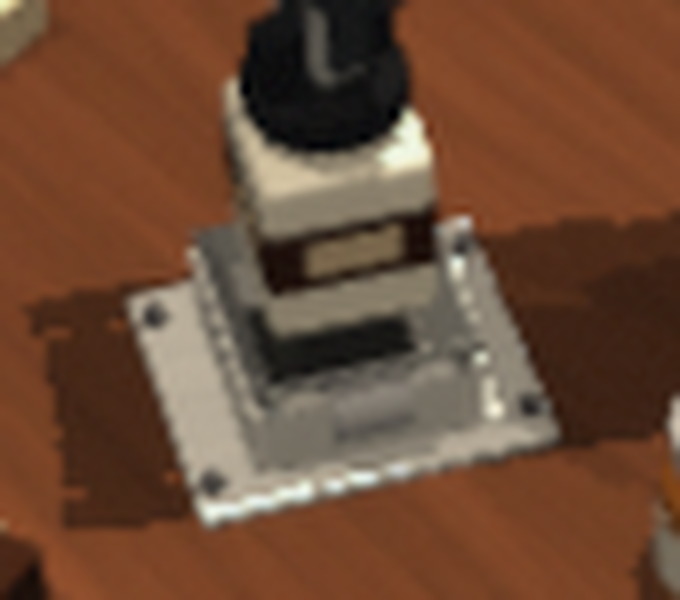

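```bash
python3 - <<'E'
from h import *
f=lambda P:[[250+x/8,130+y/8] for x,y in P]
an=lambda d:round(np.degrees(np.arctan2(d[1],d[0]))%90,1)
N=plane("scene",f([(205,523),(555,435),(468,218),(130,300)]),.006);print("nest",N.mean(0)*1000,an(N[1]-N[0]),an(N[2]-N[3]),an(N[0]-N[3]),an(N[1]-N[2]),[round(np.linalg.norm(N[i]-N[i-1])*1000) for i in range(4)])
def jar(z):
    J=plane("scene",f([(275,338),(435,303)]),z);d=J[1]-J[0];L=np.linalg.norm(d);d/=L
    n=np.array([-d[1],d[0],0]);c=np.array(C["scene"]["R"]).T@-np.array(C["scene"]["t"])
    if n@(c-J[0])>0:n=-n
    print("jar z",z,(J.mean(0)+n*.032)[:2]*1000,an(d),L*1000)
jar(.065);jar(.068)
T=plane("scene",f([(255,235),(435,190)]),.067+.075);print("shoulder",an(T[1]-T[0]))
T=plane("scene",f([(265,290),(440,252)]),.067+.03);print("band",an(T[1]-T[0]))
# top view
t=manip.grab_frame("top");cv2.imwrite("pics/t4.png",t);h=cv2.cvtColor(t,cv2.COLOR_BGR2HSV)
cv2.imwrite("pics/c5.png",cv2.resize(t[182:250,340:415],(660,600),interpolation=cv2.INTER_LANCZOS4))
E
```

```text
nest [ 501.63497509 -185.9737111     6.        ] 67.2 67.5 66.5 65.6 [119, 138, 120, 140]
jar z 0.065 [ 501.43105766 -186.1423745 ] 65.5 61.07743314108646
jar z 0.068 [ 503.08578202 -183.93045087] 65.5 60.89087186353087
shoulder 68.2
band 65.6
```

View pics/c5.png

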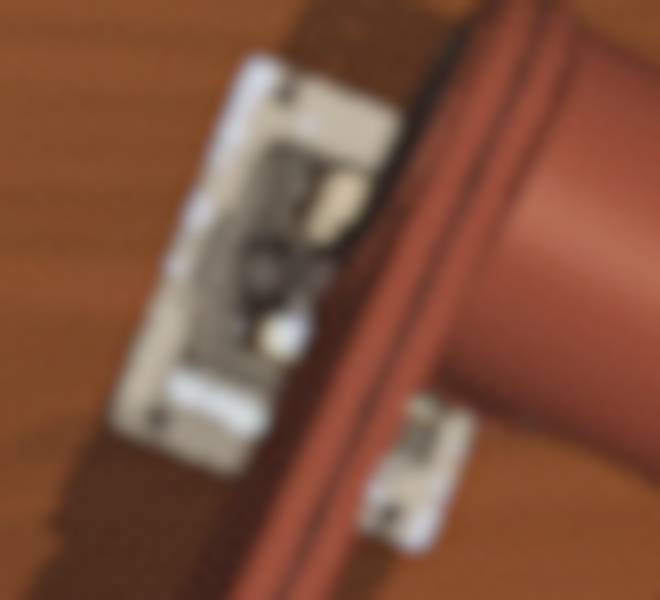

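Scene view: the jar is square over the pocket, with its bottom edge at crop (275,338)–(435,303) inside the walls. The differential offset is about 1 mm and the yaw agrees to about 1°. Top view is hidden by the arm. I descend with force checks.

```bash
python3 -m inch '[{"dx":0.02,"dy":-0.03,"dz":0.2,"turn":0},{"dx":0,"dy":0,"dz":0.2,"turn":0},{"dx":0,"dy":0,"dz":0.15,"turn":0},{"dx":0,"dy":0,"dz":0,"turn":0}]'  && python3 -m inch '[{"dx":0,"dy":0,"dz":0.1,"turn":0},{"dx":0,"dy":0,"dz":0.1,"turn":0},{"dx":0,"dy":0,"dz":0.1,"turn":0},{"dx":0,"dy":0,"dz":0,"turn":0}]' && python3 -c "
from h import *
need(.499,-.1885,.1385)"
```

```text
t: 8.1
tcp_pos: [0.4973, -0.188, 0.1521]
eef_rot: [0.048, 0.999, 0.0, -0.001]
force: [-0.5, 0.2, -4.5]
width: 0.0149
t: 8.5
tcp_pos: [0.4979, -0.1885, 0.1439]
eef_rot: [0.048, 0.999, -0.0, -0.0]
force: [0.0, -0.7, -4.1]
width: 0.0146
t 8.5 tcp [ 497.9 -188.5  143.9] yaw_y 84.47 F [ 0.  -0.7 -4.1] M [-0.15 -0.04  0.04] w 14.6 q6 -1.98
turn 0.0 shift [-0.04  0.    0.18]
```

```bash
for i in 1; do python3 -m inch '[{"dx":0,"dy":0,"dz":0.06,"turn":0},{"dx":0,"dy":0,"dz":0,"turn":0}]'; python3 -m inch '[{"dx":0,"dy":0,"dz":0.06,"turn":0},{"dx":0,"dy":0,"dz":0,"turn":0}]';python3 -m inch '[{"dx":0,"dy":0,"dz":0.06,"turn":0},{"dx":0,"dy":0,"dz":0,"turn":0}]'; done | grep -E "tcp|force"; python3 -c "
from h import *
need(.499,-.1885,.1385)"
```

```text
tcp_pos: [0.4981, -0.1888, 0.1427]
force: [0.2, -1.7, -4.0]
tcp_pos: [0.4986, -0.189, 0.1418]
force: [-1.7, -1.6, 2.5]
tcp_pos: [0.4991, -0.189, 0.1407]
force: [-2.7, -0.8, 7.7]
t 9.1 tcp [ 499.1 -189.   140.7] yaw_y 84.47 F [-2.7 -0.8  7.7] M [-0.17  0.47  0.08] w 14.6 q6 -1.98
turn 0.0 shift [0.01 0.02 0.07]
```

```bash
python3 - <<'E'
from h import *
s=manip.grab_frame("scene");cv2.imwrite("pics/s6.png",s)
cv2.imwrite("pics/c6.png",cv2.resize(s[140:205,255:330],(690,598),interpolation=cv2.INTER_LANCZOS4))
need(.499,-.1885,.1385)
E
```

```text
t 9.15 tcp [ 499.1 -189.   140.7] yaw_y 84.47 F [-0.8 -0.3  7.6] M [-0.18  0.5   0.08] w 14.6 q6 -1.98
turn 0.0 shift [0.01 0.02 0.07]
```

View pics/c6.png

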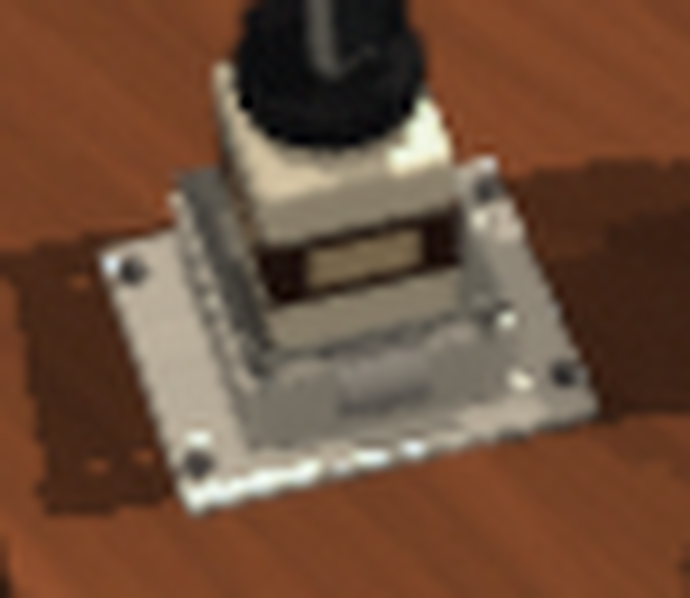

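```bash
python3 - <<'E'
from h import *
f4=lambda P:[[250+x/8,130+y/8] for x,y in P]
k=9.2;f6=lambda P:[[255+x/k,140+y/k] for x,y in P]
J=plane("scene",f4([(275,338),(435,303)]),.067)
for h in(.02,.025,.03,.035,.04):
    q=proj("scene",J+[0,0,h]);print(h,np.round((q-[250,130])*8).tolist())
N=plane("scene",f6([(190,512),(597,408),(487,160),(105,255)]),.006);nc=N.mean(0);print("nest",nc*1000)
ax=np.radians(-23.2);u=np.array([np.cos(ax),np.sin(ax)]);v=np.array([-u[1],u[0]])
for nm,P,z in(("lip front",[(262,372),(500,318)],.05),("lip back",[(180,185)],.05),("bandbot",[(272,303),(463,264)],.037+.027),("jarvis",[(275,346),(463,308)],.037)):
    for p in plane("scene",f6(P),z):
        d=(p-nc)[:2];print(nm,"u",round(d@u*1000,1),"v",round(d@v*1000,1))
# predicted pixel outline of jar seated centred on nest for band corners
for h in(0,.027):
  for su,sv in((1,1),(1,-1),(-1,1),(-1,-1)):
    X=np.r_[nc[:2]+.032*(su*u+sv*v),.037+h];print(h,su,sv,np.round((proj("scene",X)[0]-[255,140])*k))
E
```

```text
0.02 [[272.0, 301.0], [434.0, 266.0]]
0.025 [[271.0, 291.0], [433.0, 256.0]]
0.03 [[270.0, 282.0], [433.0, 247.0]]
0.035 [[269.0, 272.0], [433.0, 237.0]]
0.04 [[269.0, 263.0], [432.0, 228.0]]
nest [ 501.95741733 -185.41761801    6.        ]
lip front u 39.4 v 47.6
lip front u -39.9 v 48.9
lip back u 43.6 v -40.7
bandbot u 31.1 v 32.3
bandbot u -32.0 v 35.0
jarvis u 30.1 v 26.8
jarvis u -33.0 v 29.7
0 1 1 [274. 359.]
0 1 -1 [223. 222.]
0 -1 1 [462. 314.]
0 -1 -1 [407. 179.]
0.027 1 1 [269. 303.]
0.027 1 -1 [218. 166.]
0.027 -1 1 [460. 258.]
0.027 -1 -1 [404. 123.]
```

Contact matches the rollers: the grasp put the TCP about 107 mm above the underside, so the underside is now about 34 mm up. The picture puts the jar centred within about 1.5 mm. I press on gently.

```bash
{ python3 -m inch '[{"dx":0,"dy":0,"dz":0.04,"turn":0},{"dx":0,"dy":0,"dz":0,"turn":0}]'; python3 -m inch '[{"dx":0,"dy":0,"dz":0.04,"turn":0},{"dx":0,"dy":0,"dz":0,"turn":0}]';python3 -m inch '[{"dx":0,"dy":0,"dz":0.04,"turn":0},{"dx":0,"dy":0,"dz":0,"turn":0}]'; } | grep -E "tcp|force"; python3 -c "
from h import *
need(.499,-.1885,.1385)"
```

```text
tcp_pos: [0.4994, -0.1892, 0.14]
force: [-2.5, -0.4, 9.9]
tcp_pos: [0.4994, -0.1892, 0.1388]
force: [-1.4, 0.3, 8.9]
tcp_pos: [0.4993, -0.1891, 0.1372]
force: [-2.4, -1.6, 7.4]
t 9.75 tcp [ 499.3 -189.1  137.2] yaw_y 84.48 F [-2.4 -1.6  7.4] M [-0.21  0.37  0.09] w 14.7 q6 -1.98
turn 0.0 shift [ 0.01  0.02 -0.04]
```

```bash
{ python3 -m inch '[{"dx":0,"dy":0,"dz":0.04,"turn":0},{"dx":0,"dy":0,"dz":0.04,"turn":0}]'; python3 -m inch '[{"dx":0,"dy":0,"dz":0.04,"turn":0},{"dx":0,"dy":0,"dz":0.04,"turn":0}]';python3 -m inch '[{"dx":0,"dy":0,"dz":0.04,"turn":0},{"dx":0,"dy":0,"dz":0,"turn":0}]'; python3 -m inch '[{"dx":0,"dy":0,"dz":0.03,"turn":0},{"dx":0,"dy":0,"dz":0,"turn":0}]';} | grep -E "tcp|force"; python3 -c "
from h import *
need(.499,-.1885,.1385)"
```

```text
tcp_pos: [0.4991, -0.189, 0.1342]
force: [-0.5, -1.2, 3.3]
tcp_pos: [0.4986, -0.1887, 0.1309]
force: [0.6, -1.7, 2.1]
tcp_pos: [0.4982, -0.1886, 0.1292]
force: [-0.2, -2.2, 2.2]
tcp_pos: [0.4981, -0.1885, 0.1283]
force: [0.6, -3.4, 2.0]
t 10.55 tcp [ 498.1 -188.5  128.3] yaw_y 84.46 F [ 0.6 -3.4  2. ] M [-0.57 -0.16  0.09] w 14.8 q6 -1.98
turn 0.0 shift [-0.03  0.   -0.34]
```

```bash
{ python3 -m inch '[{"dx":0,"dy":0,"dz":0.03,"turn":0},{"dx":0,"dy":0,"dz":0,"turn":0}]'; python3 -m inch '[{"dx":0,"dy":0,"dz":0.03,"turn":0},{"dx":0,"dy":0,"dz":0,"turn":0}]';python3 -m inch '[{"dx":0,"dy":0,"dz":0.03,"turn":0},{"dx":0,"dy":0,"dz":0,"turn":0}]'; python3 -m inch '[{"dx":0,"dy":0,"dz":0.03,"turn":0},{"dx":0,"dy":0,"dz":0,"turn":0}]';} | grep -E "tcp|force"; python3 -c "
from h import *
need(.499,-.1885,.1385)"
```

```text
tcp_pos: [0.4981, -0.1885, 0.1274]
force: [0.4, -2.1, 2.6]
tcp_pos: [0.498, -0.1884, 0.1265]
force: [-0.1, -1.7, 1.7]
tcp_pos: [0.498, -0.1884, 0.1256]
force: [0.3, -2.4, 2.7]
tcp_pos: [0.498, -0.1885, 0.1248]
force: [0.5, -3.2, 3.1]
t 11.35 tcp [ 498.  -188.5  124.8] yaw_y 84.47 F [ 0.5 -3.2  3.1] M [-0.53 -0.11  0.1 ] w 14.4 q6 -1.98
turn 0.0 shift [-0.03  0.   -0.46]
```

```bash
{ python3 -m inch '[{"dx":0,"dy":0,"dz":0.03,"turn":0},{"dx":0,"dy":0,"dz":0,"turn":0}]'; python3 -m inch '[{"dx":0,"dy":0,"dz":0.03,"turn":0},{"dx":0,"dy":0,"dz":0,"turn":0}]';python3 -m inch '[{"dx":0,"dy":0,"dz":0.03,"turn":0},{"dx":0,"dy":0,"dz":0,"turn":0}]'; } | grep -E "tcp|force"; python3 -c "
from h import *
need(.499,-.1885,.1385)"
```

```text
tcp_pos: [0.4982, -0.1886, 0.1242]
force: [-0.0, -2.9, 4.5]
tcp_pos: [0.4983, -0.1888, 0.1237]
force: [0.2, -2.5, 5.4]
tcp_pos: [0.4985, -0.1889, 0.1232]
force: [-1.5, -1.9, 8.2]
t 11.95 tcp [ 498.5 -188.9  123.2] yaw_y 84.47 F [-1.5 -1.9  8.2] M [-0.44  0.27  0.11] w 14.4 q6 -1.98
turn 0.0 shift [-0.02  0.01 -0.51]
```

```bash
{ python3 -m inch '[{"dx":0,"dy":0,"dz":0.03,"turn":0},{"dx":0,"dy":0,"dz":0,"turn":0}]'; python3 -m inch '[{"dx":0,"dy":0,"dz":0.03,"turn":0},{"dx":0,"dy":0,"dz":0,"turn":0}]'; } | grep -E "tcp|force"; python3 -c "
from h import *
need(.499,-.1885,.1385)"
```

```text
tcp_pos: [0.4987, -0.189, 0.1227]
force: [-2.5, -2.1, 10.7]
tcp_pos: [0.4988, -0.189, 0.1222]
force: [-2.8, -1.1, 14.2]
t 12.35 tcp [ 498.8 -189.   122.2] yaw_y 84.47 F [-2.8 -1.1 14.2] M [-0.32  0.61  0.05] w 14.5 q6 -1.98
turn 0.0 shift [-0.01  0.02 -0.54]
```

Home: about 12 N on the pad, underside about 23 mm below the wall tops. Now I tighten, following the thread down, and watch the moment about z.

```bash
cat > m.py <<'E'
from cell import manip;import numpy as np
o=manip.get_obs();print(round(o["t"],2),"q6",round(o["joint_positions"][5],3),"z",round(o["tcp_pos"][2]*1000,1),"F",np.round(o["force"],1),"M",np.round(o["moment"],2),"w",round(o["width"]*1000,1))
E
python3 -m inch '[{"dx":0,"dy":0,"dz":0.003,"turn":0.5},{"dx":0,"dy":0,"dz":0,"turn":0.5}]' >/dev/null; python3 m.py; python3 -m inch '[{"dx":0,"dy":0,"dz":0.003,"turn":0.5},{"dx":0,"dy":0,"dz":0,"turn":0.5}]' >/dev/null; python3 m.py; python3 -m inch '[{"dx":0,"dy":0,"dz":0.003,"turn":0.5},{"dx":0,"dy":0,"dz":0,"turn":0.5}]' >/dev/null; python3 m.py;python3 -m inch '[{"dx":0,"dy":0,"dz":0.003,"turn":0.5},{"dx":0,"dy":0,"dz":0,"turn":0.5}]' >/dev/null; python3 m.py
```

```text
12.55 q6 -1.895 z 122.2 F [-2.5 -1.2 13.2] M [-0.3   0.64  0.06] w 14.5
12.75 q6 -1.808 z 122.1 F [-3.4 -1.8 13.5] M [-0.21  0.6   0.14] w 14.6
12.95 q6 -1.72 z 122.0 F [-3.2 -0.9 13.9] M [-0.27  0.58  0.09] w 14.5
13.15 q6 -1.633 z 121.9 F [-2.7 -2.3 13.3] M [-0.26  0.6   0.11] w 14.1
```

```bash
python3 -m inch '[{"dx":0,"dy":0,"dz":0.003,"turn":0.5},{"dx":0,"dy":0,"dz":0.001,"turn":0.5}]' >/dev/null; python3 m.py; python3 -m inch '[{"dx":0,"dy":0,"dz":0.003,"turn":0.5},{"dx":0,"dy":0,"dz":0,"turn":0.5}]' >/dev/null; python3 m.py; python3 -m inch '[{"dx":0,"dy":0,"dz":0.003,"turn":0.5},{"dx":0,"dy":0,"dz":0.001,"turn":0.5}]' >/dev/null; python3 m.py;python3 -m inch '[{"dx":0,"dy":0,"dz":0.003,"turn":0.5},{"dx":0,"dy":0,"dz":0,"turn":0.5}]' >/dev/null; python3 m.py
```

```text
13.35 q6 -1.546 z 121.8 F [-3.2 -1.3 13.5] M [-0.18  0.53  0.34] w 14.4
13.55 q6 -1.459 z 121.8 F [-2.7 -0.6 14.9] M [-0.27  0.59  0.1 ] w 14.7
13.75 q6 -1.371 z 121.8 F [-3.1 -1.2 16. ] M [-0.24  0.69 -0.01] w 14.5
13.95 q6 -1.284 z 121.8 F [-3.7 -1.1 16. ] M [-0.09  0.73 -0.08] w 14.6
```

The torque climbed to 0.34 N m at q6 = -1.55, then fell away: one click begun. The detent is now pulling forward (-0.08), so I ease on towards its notch.

```bash
python3 -m inch '[{"dx":0,"dy":0,"dz":0,"turn":0.5},{"dx":0,"dy":0,"dz":0,"turn":0}]' >/dev/null; python3 m.py; python3 -m inch '[{"dx":0,"dy":0,"dz":0,"turn":0.5},{"dx":0,"dy":0,"dz":0,"turn":0}]' >/dev/null; python3 m.py; python3 -m inch '[{"dx":0,"dy":0,"dz":0,"turn":0.5},{"dx":0,"dy":0,"dz":0,"turn":0}]' >/dev/null; python3 m.py
```

```text
14.15 q6 -1.241 z 121.8 F [-4.3 -0.4 15.6] M [-0.13  0.73 -0.  ] w 14.5
14.35 q6 -1.197 z 121.7 F [-2.6 -1.9 15.2] M [-0.14  0.71 -0.04] w 14.6
14.55 q6 -1.154 z 121.7 F [-3.6 -1.7 16. ] M [-0.09  0.65  0.11] w 14.5
```

```bash
python3 -m inch '[{"dx":0,"dy":0,"dz":0,"turn":0.3},{"dx":0,"dy":0,"dz":0,"turn":0}]' >/dev/null; python3 m.py; python3 -m inch '[{"dx":0,"dy":0,"dz":0,"turn":0},{"dx":0,"dy":0,"dz":0,"turn":0}]' >/dev/null; python3 m.py
```

```text
14.75 q6 -1.128 z 121.7 F [-3.3 -0.1 15.8] M [-0.12  0.73  0.24] w 14.7
14.95 q6 -1.129 z 121.7 F [-3.1 -0.6 15.4] M [-0.11  0.67  0.22] w 14.8
```

Torque rises again (0.24), so the shell sits in the first notch. I let go and rise.

```bash
python3 -m inch '[{"dx":0,"dy":0,"dz":0,"turn":0},{"dx":0,"dy":0,"dz":0,"turn":0},{"dx":0,"dy":0,"dz":0,"turn":0},{"dx":0,"dy":0,"dz":0,"turn":0},{"dx":0,"dy":0,"dz":-0.1,"turn":0},{"dx":0,"dy":0,"dz":-0.2,"turn":0}]' 60 && python3 m.py && python3 -m inch '[{"dx":0,"dy":0,"dz":-0.5,"turn":0},{"dx":0,"dy":0,"dz":-0.9,"turn":0},{"dx":0,"dy":0,"dz":-0.9,"turn":0},{"dx":0,"dy":0,"dz":-0.9,"turn":0},{"dx":0.8,"dy":0,"dz":-0.5,"turn":0},{"dx":0.9,"dy":0,"dz":0,"turn":0},{"dx":0.9,"dy":0,"dz":0,"turn":0},{"dx":0.5,"dy":0,"dz":0,"turn":0}]' && python3 - <<'E'
from h import *
s=manip.grab_frame("scene");t=manip.grab_frame("top");cv2.imwrite("pics/s8.png",s);cv2.imwrite("pics/t8.png",t)
a=cv2.resize(s[135:205,255:330],(400,373),interpolation=cv2.INTER_LANCZOS4);b=cv2.resize(t[182:252,345:420],(400,373),interpolation=cv2.INTER_LANCZOS4)
cv2.imwrite("pics/c8.png",np.hstack([a,b]));need(.5,-.19,.2)
E
```

```text
t: 15.55
tcp_pos: [0.4976, -0.1881, 0.1281]
eef_rot: [0.458, 0.889, 0.0, -0.001]
force: [0.0, 0.3, -0.4]
width: 0.0513
15.55 q6 -1.129 z 128.1 F [ 0.   0.3 -0.4] M [ 0.   -0.03  0.01] w 51.3
t: 16.35
tcp_pos: [0.4435, -0.1115, 0.2412]
eef_rot: [0.458, 0.889, 0.0, 0.001]
force: [1.1, -0.2, 0.0]
width: 0.0513
t 16.45 tcp [ 443.8 -111.6  241.1] yaw_y 35.55 F [-0.3 -0.2 -0.2] M [-0.01 -0.03 -0.03] w 51.2 q6 -1.04
turn 0.0 shift [-3.21  0.    1.38]
```

View pics/c8.png

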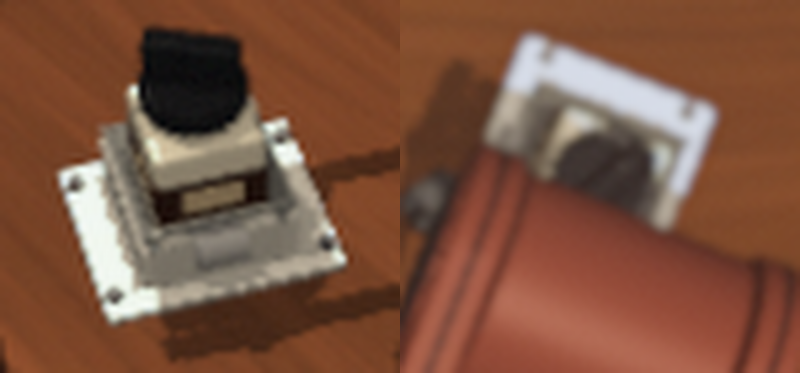

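```bash
python3 - <<'E'
from h import *
k=400/75
for yaw in(-54.5,-30,-80):
    u=np.array([np.cos(np.radians(yaw)),np.sin(np.radians(yaw)),0])
    q=proj("scene",[np.array([.501,-.186,.147])+s*.027*u for s in(1,-1)]);print(yaw,np.round((q-[255,135])*k).tolist())
a=cv2.imread("pics/scene0.png");b=cv2.imread("pics/s8.png")
d=cv2.absdiff(a,b).max(2)>60;n,_,st,ce=cv2.connectedComponentsWithStats(d.astype(np.uint8))
print([(s[:4].tolist(),int(s[4])) for s in st[1:] if s[4]>60])
E
```

```text
-54.5 [[141.0, 33.0], [238.0, 49.0]]
-30 [[140.0, 48.0], [239.0, 34.0]]
-80 [[152.0, 19.0], [228.0, 63.0]]
[([299, 0, 103, 62], 3110), ([466, 3, 117, 112], 1902), ([492, 26, 17, 14], 163), ([445, 38, 16, 19], 86), ([428, 42, 13, 26], 181), ([308, 67, 31, 62], 985), ([474, 100, 31, 20], 252), ([478, 120, 19, 20], 86), ([463, 125, 22, 22], 242), ([279, 140, 23, 21], 356), ([345, 156, 102, 31], 956), ([285, 166, 32, 26], 181), ([610, 186, 30, 34], 499), ([394, 241, 28, 32], 711), ([518, 260, 80, 46], 1664), ([393, 270, 27, 9], 89)]
```

The bar slopes down to the right in the picture, consistent with the clicked angle (about -50°, not the -30° of an unclicked cap). The image differences show only the arm, its shadows, the jar and the nest. Handing in.

```bash
python3 -c "
from cell import manip
manip.close_job();print(manip.get_obs()['t'])"
```

```text
the job is handed in; nothing more can be done
the job is handed in; nothing more can be done
```

The jar is in the nest, pressed down on the pad, and its cap has clicked once. I handed the job in at about 16.5 s; no verdict is reported.

- **Placing:** I lifted the white square jar by its cap bar and pressed it past the rollers at about 14 N. I stopped when about 12 N bore on the pad, with the underside about 23 mm below the wall tops.
- **Capping:** The thread dragged at about 0.1 N m, then the torque rose to 0.34 N m and fell away, which was the click. I turned on until the torque rose again to 0.24 N m, which shows the cap sitting in the first notch, then let go.
- **Last checks:** The pictures show the jar seated and apparently upright, with the cap bar at roughly the expected one-click angle. The gripper was clear with no force on it. Comparing pictures showed changes only from the arm, its shadows and the jar.
- **Not confirmed:** After release I had no force reading from the pad, and the arm hid part of the top view. That the jar bears on the pad and the cap stays tight rests on the readings before I let go and on the scene picture. The first move call was refused because I left out some fields; nothing moved, and I sent it again in full.

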